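# Seat a paint pot in its raised holder and set its screw lid a quarter turn off the stop

## Robot

A 6-joint arm with a two-finger parallel gripper is mounted at the origin on the work surface. World frame = base frame: x ahead of the robot, y to its left, z up, the work surface at z = 0. Lengths are in mm, angles in rad, forces in N, time in s.
With the tool pointing down it reaches from about 275 to 750 mm from the base axis. Payload 10.2 kg.
Tool frame: the origin (TCP) lies at the very end of the fingers, on their centre line; the grasp point (between the pads) lies 19 mm behind it (ctrl.grip_depth is the distance from the TCP to the grasp point, in mm); z points along the fingers, x is the direction in which the jaws open and shut, and the axes are right-handed (so a half turn about z gives the same grasp; the last joint's range is limited). The gripper opens to 85 mm and grips with 20 to 120 N. Pads are 22 mm wide; open, the fingers measure 114 mm over their backs; the gripper's body (76 mm by 85 mm) begins 54 mm behind the grasp point. The pads swing forward as they close: fully open they stand 13 mm farther back than shut.
Start: joints at [-1.427, 0.313, 1.498, -0, 1.331, -0.223], TCP at [188.269, -490.088, 231.294] pointing down, gripper open.
Joint ranges: [-2.94, 2.94], [-0.97, 2.17], [0.19, 2.56], [-1.23, 4.37], [0.02, 3.11], [-2.88, 2.88]. Speed limits (rad/s): [2.39, 2.39, 3.01, 3.14, 3.14, 3.14].

## Interface

Orientations are given as a unit quaternion [w, x, y, z].
In Python, from rig import ctrl gives the robot as it stands.
- The arm moves only by the tool play_rows, never from a script. Its argument "motion" is a list of rows, each a list of 2 entries, a list of its own where there are three numbers: the shift along the tool's x, y, z in mm, then the turn, a rotation vector about the tool's x, y, z in degrees. A call has 1 to 20 rows; each row shifts and turns the commanded pose from where the row before left it, along the tool's axes as they then stand; what a row does not reach is not made up. A row lasts 1/12 s, in which the tool goes at most 41.7 mm and 7.16 degrees, less where a joint would pass 70% of its speed; a pose out of reach is approached as far as the arm can. A call with a gripper value outside its range is refused whole. "fingers" is the finger opening in mm, from 0 to 85.4, set as the call begins (left out, the last holds). The fingers move at their own pace and stop on an object; "squeeze" is the grip in N (left out, the last holds). Time passes only in rows, so rows that do not move let the fingers close. It gives the time, the measured TCP pose, the force and the opening at its end, in the units of the state.
- ctrl.sense(): the state, without advancing time (a new reading comes with each control period).
- ctrl.capture(name): name is "scene" or "side" or "wrist"; returns the picture (480x640x3 uint8, red, green, blue); there is no depth.
- ctrl.get_calibration(name): a dict with "K" (3x3 intrinsics, pixels), "k1" (the pictures are not rectified: a ray, as slopes to the right and down, at radius r is drawn at 1 + k1 r^2 times it, then the intrinsics apply), "R" (3x3) and "t" (3): a world point X has camera coordinates R X + t; the wrist camera has in their place "tool_from_camera" (4x4, takes a point from camera to tool coordinates, whose origin is the TCP and whose axes are the tool frame's). Camera axes: x right, y down, z forward; pixel columns grow to the right and rows downward; lengths in mm; the calibration is good to about 2 mm. A picture is of the moment at which its call begins: read the wrist's pose just before it. get_calibration takes no time and is no camera call.
- ctrl.finish_job(): hands the job in, once; it reports no verdict.
Trained networks look in the newest picture that a camera, given by its name, has taken for a name from the list of things; names that differ only in an ending like _2 or _b are one class to them, and where a whole thing is asked for, a point or a joint stands for the part that bears it (a point fixed in the world has none). Each returns a list of dicts, best first, with "p" (0 to 1); they miss things now and then, are a little off and sometimes report something else, mostly with a low value. They report only what shows in the picture. A call takes as long as a camera call. They do not tell look-alikes from the thing itself.
- ctrl.spot_in(camera, name): "position" ([column, row] as shares, 0 to 1, of the picture: columns of its width, rows of its height, amid what is visible of it).
The state is a dict: "time_s": time; "joints": joint angles; "dq": joint speeds; "tau": joint torques, N m; "eef_pos": TCP position; "ee_rot": TCP orientation; "force": force on the tool from outside, world axes, zero at the start; "wrist_torque": the same for the moment, N m; "grip_width": opening from 0.0 (shut) to 1.0 (fully open).
Only numpy, scipy, OpenCV 4.12 (cv2) and the standard library are available. Lean on these libraries where they do the work, as an engineer would, in place of code of your own. Each camera call takes 0.05 s, during which the arm holds its last target. There are 200 camera calls.

## Task

Stand the pot with the green lid upright and fully home in the square cup of the raised pot holder, then screw its lid down until it bottoms out and back it off a quarter turn, so that the fresh colour can breathe. The program finishes while holding: keep your grip on the lid there, with the pot home in the cup, so that I can mark the position. Do not tip the pot over, and leave the other things on the bench where they are.

Things in the scene. Friction and masses are not known exactly. Their poses are not given: they have to be found in the camera images.
- green_pot_mid (a point): centre of the loose pot with the green lid, on its axis, 34 mm above its underside. White square body 46 x 46 mm and 44 mm high with a green band, its sides along the point's x and y axes (all four sides are alike); on top of it the round green knurled screw lid. z is up the pot. About 0.19 kg in all. It can be lifted by its lid.
- green_lid: the green screw lid on that pot: round, 44 mm in diameter, 24 mm high, with a white line on its top pointing to its own -x. Its origin is the centre of its underside, on the pot's axis, 0.5 mm above the pot's square shoulder when the lid is bottomed out (44.5 mm above the pot's underside). Right-hand thread: clockwise seen from above screws it down, 4 mm per turn. The thread is a little stiff (about 0.04 N m) and the lid stays where it is left.
- lid_thread (a joint): angle of the green lid on its pot, in rad: 0 when bottomed out on its hard stop, growing as the lid is unscrewed (counter-clockwise seen from above). It starts 2.4 to 3.8 rad open; keep below one turn.
- holder_seat (a point): centre of the flat floor of the square cup of the fixed raised pot holder, where the pot's underside comes to rest, about 62 mm above the table. The cup is open at the top, 50 x 50 mm inside with sides along this point's x and y, 20 mm deep with a bevelled mouth, 66 x 66 mm outside; it stands on a thin stem on a round 112 mm foot. The cup keeps the square pot from turning, with about 5 degrees of play.
- pink_pot: a like pot with a pink lid, shut, 46 x 46 x 69 mm; origin at the centre of its underside. Leave it alone.
- brush_jar: glass jar full of brushes, 78 mm in diameter, 112 mm high, brushes to about 200 mm; origin at the centre of its underside. Leave it alone.
- pearl_pot_a: small clear round pot of pearls, 47 mm in diameter, 25 mm high; origin at the centre of its underside. Leave it alone.
- pearl_pot_b: another such pot of pearls, same size. Leave it alone.
- scissors: closed scissors lying flat, 175 mm long, 8 mm high; origin near the handles, blades to +x. Leave them alone.
- brush_rest: low white porcelain rest with two brushes on it, rest 20 x 60 mm and 15 mm high, brushes 180 mm long along its x; origin at the centre of its underside. Leave it alone.
- nail_stand: clear strip 60 x 150 mm with five painted nail tips on short pins, 31 mm high; origin at the centre of its underside. Leave it alone.
There are look-alikes about, which are no part of the job. Leave any blue look-alike of the part that bears green_pot_mid alone.

How it is judged:
By the outcome, as a careful person would: the job done as asked, in the order asked, and still so for the second after the job is handed in, while the arm keeps its last pose, push and grip.
It also fails if it takes over 51 s, if anything falls off the work surface, if the arm or the gripper's body presses on something with over 40 N, if the wrist force passes 120 N, or if a joint passes its speed limit or range.

## Working session

There is one attempt and no reset: what is moved stays moved. The work goes in short steps, Python scripts to look and compute and a tool call to move; the robot and the scene stay as the last step left them, time stands still between calls to the robot, and variables do not carry over. Pictures are saved under pics/ and viewed, about 8 in all and at most 12, crops included, and the job is handed in when it is done.

Besides the shell and the picture viewer there is one more tool, called after "Call:" as a command line: name --argument value ..., lists and objects as JSON in quotes. play_rows: Moves the arm, as the interface text tells. Its arguments: {"type":"object","properties":{"motion":{"type":"array"},"fingers":{"type":"number"},"squeeze":{"type":"number"}},"required":["motion"]}

```bash
ls; mkdir -p pics; python3 - <<'E'
from rig import ctrl
import cv2,numpy as np
s=ctrl.sense();print({k:np.round(v,3).tolist() for k,v in s.items()})
ims=[]
for c in("scene","side"):
    im=ctrl.capture(c);cv2.imwrite(f"pics/{c}0.png",im[:,:,::-1])
    cal=ctrl.get_calibration(c);print(c,{k:np.round(v,4).tolist() for k,v in cal.items()})
    for n in("green_pot_mid","green_lid","holder_seat","pink_pot"):
        try:print(n,[(np.round(np.array(d["position"])*[640,480]).tolist(),round(d["p"],2)) for d in ctrl.spot_in(c,n)])
        except Exception as e:print(n,e)
print(ctrl.get_calibration("wrist"), ctrl.sense()["time_s"])
E
```

```text
pics
{'time_s': 0.0, 'joints': [-1.427, 0.313, 1.498, -0.0, 1.331, -0.223], 'dq': [0.002, 0.0, -0.0, -0.002, -0.001, 0.0], 'tau': [0.001, -41.227, -25.974, -0.0, 0.004, -0.0], 'eef_pos': [188.223, -489.827, 230.719], 'ee_rot': [-0.0, 0.824, -0.566, -0.0], 'force': [0.165, 0.59, -0.187], 'wrist_torque': [-0.005, -0.022, 0.043], 'grip_width': 0.999}
scene {'K': [[601.8121, 0.0, 321.7049], [0.0, 601.8121, 239.0503], [0.0, 0.0, 1.0]], 'k1': -0.0321, 'R': [[-0.0911, 0.9958, -0.0109], [0.775, 0.064, -0.6287], [-0.6253, -0.0657, -0.7776]], 't': [24.2171, -429.2539, 1867.6482]}
green_pot_mid [([431.0, 192.0], 0.88), ([395.0, 221.0], 0.84)]
green_lid [([426.0, 184.0], 0.77), ([400.0, 215.0], 0.67), ([146.0, 218.0], 0.43)]
holder_seat [([320.0, 233.0], 0.67)]
pink_pot [([235.0, 196.0], 0.89), ([398.0, 215.0], 0.18)]
side {'K': [[495.5571, 0.0, 327.7374], [0.0, 495.5571, 233.5011], [0.0, 0.0, 1.0]], 'k1': -0.1405, 'R': [[-0.7666, -0.6419, 0.0156], [-0.4626, 0.5354, -0.7066], [0.4452, -0.5489, -0.7074]], 't': [466.2492, 308.9424, 1019.4363]}
green_pot_mid [([317.0, 361.0], 0.71)]
green_lid [([303.0, 302.0], 0.96), ([313.0, 355.0], 0.68)]
holder_seat [([341.0, 254.0], 0.71)]
pink_pot [([427.0, 221.0], 0.93)]
{'K': array([[398.17850345,   0.        , 313.27656057],
       [  0.        , 398.17850345, 242.72883415],
       [  0.        ,   0.        ,   1.        ]]), 'k1': 0.022312943178332687, 'tool_from_camera': array([[ 9.99999501e-01,  9.98738073e-04,  3.51176481e-05,
         7.58564893e-01],
       [-9.65660700e-04,  9.56638488e-01,  2.91276279e-01,
        -7.40495142e+01],
       [ 2.57313815e-04, -2.91276167e-01,  9.56638975e-01,
        -1.43657143e+02],
       [ 0.00000000e+00,  0.00000000e+00,  0.00000000e+00,
         1.00000000e+00]])} 0.5
```

View pics/scene0.png

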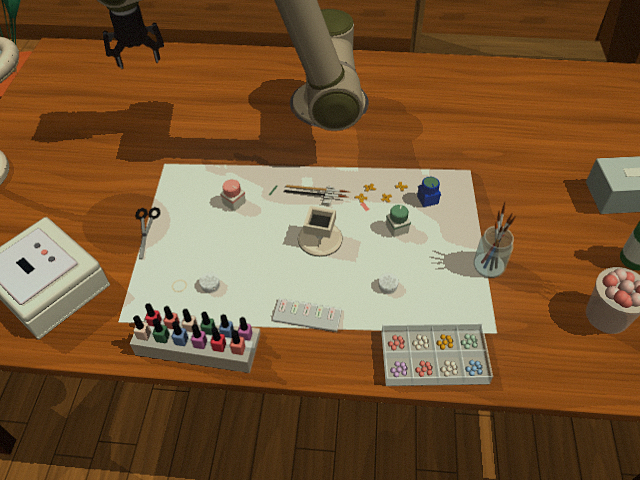

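View pics/side0.png

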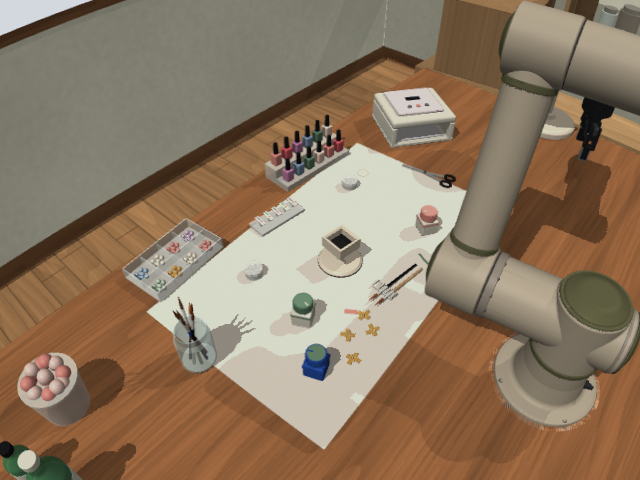

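The image shows three candidates: the white pot with a green lid at scene (398,219) / side (303,307), the blue-bodied look-alike at scene (430,191) / side (316,362), and the pink pot at scene (233,193). I choose the white body with the green lid. The holder cup is at scene (320,222) / side (341,245).

```bash
cat > h.py <<'E'
import numpy as np,cv2
from scipy.spatial.transform import Rotation as Ro
from scipy.optimize import least_squares
from rig import ctrl
def tool():
    s=ctrl.sense();q=s["ee_rot"];return Ro.from_quat([q[1],q[2],q[3],q[0]]).as_matrix(),np.array(s["eef_pos"])
def pose(c):
    k=ctrl.get_calibration(c)
    if c!="wrist":return k,np.array(k["R"]),np.array(k["t"])
    R,p=tool();T=np.array(k["tool_from_camera"]);Rw=R@T[:3,:3];tw=R@T[:3,3]+p
    return k,Rw.T,-Rw.T@tw
def project(P,X):
    k,R,t=P;x=np.atleast_2d(X)@R.T+t
    return cv2.projectPoints(np.atleast_2d(X).astype(float),cv2.Rodrigues(R)[0],t,np.array(k["K"]),np.array([k["k1"],0,0,0.]))[0][:,0]
def ray(P,uv):
    k,R,t=P;n=cv2.undistortPointsIter(np.array([[uv]],float),np.array(k["K"]),np.array([k["k1"],0,0,0.]),None,None,(3,50,1e-9))[0,0]
    return -R.T@t,R.T@np.array([n[0],n[1],1])
def onplane(P,uv,z):
    o,d=ray(P,uv);return o+d*(z-o[2])/d[2]
def tri(obs):
    f=lambda X:np.concatenate([project(P,X)[0]-uv for P,uv in obs])
    r=least_squares(f,[450,0,50]);return r.x,np.abs(r.fun).max()
E
python3 - <<'E'
from h import *
S,D=pose("scene"),pose("side")
for n,a,b in(("lid",(399,213),(303,301)),("cup top",(321,221),(342,242)),("blue lid",(430,185),(317,354)),("pink lid",(232,187),(429,213)),("jar rim",(497,243),(191,325))):
    x,e=tri([(S,a),(D,b)]);print(n,x.round(1),round(e,2))
for n,uv in(("rest",(316,192)),("jar",(490,268))):print(n,onplane(S,uv,5).round())
R,p=tool();print(R.round(3),p)
a=cv2.imread("pics/scene0.png")[180:260,340:460];b=cv2.imread("pics/side0.png")[280:390,260:360]
cv2.imwrite("pics/crop.png",np.hstack([cv2.resize(a,(480,400),interpolation=cv2.INTER_CUBIC)[:, :400],cv2.resize(b,(364,400),interpolation=cv2.INTER_CUBIC)]))
E
```

```text
lid [501.7 214.   61.2] 0.32
cup top [547.   23.2  66. ] 0.64
blue lid [393.3 293.   56.1] 0.49
pink lid [ 444.1 -217.    57.9] 0.14
jar rim [611.  432.7 102.6] 1.7
rest [395.  -4.   5.]
jar [612. 441.   5.]
[[ 0.359 -0.933 -0.   ]
 [-0.933 -0.359 -0.   ]
 [ 0.     0.    -1.   ]] [ 188.27336634 -490.09688474  231.28145628]
```

View pics/crop.png

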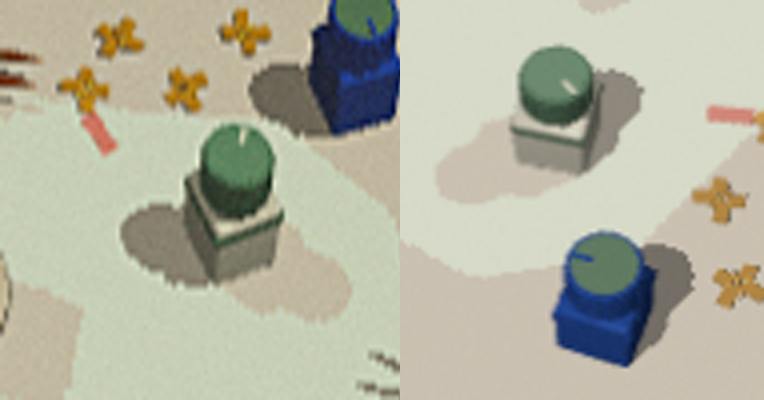

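The crop confirms the choice: white body with a green band and lid at about (502,214) mm. The blue-bodied pot with the same lid is at about (393,293) and stays put. I'm moving over the pot.

Call:
play_rows --motion '[[[-27.2, -27.3, 0], [0, 0, 0]], [[-27.2, -27.3, 0], [0, 0, 0]], [[-27.2, -27.3, 0], [0, 0, 0]], [[-27.2, -27.3, 0], [0, 0, 0]], [[-27.2, -27.3, 0], [0, 0, 0]], [[-27.2, -27.3, 0], [0, 0, 0]], [[-27.2, -27.3, 0], [0, 0, 0]], [[-27.2, -27.3, 0], [0, 0, 0]], [[-27.2, -27.3, 0], [0, 0, 0]], [[-27.2, -27.3, 0], [0, 0, 0]], [[-27.2, -27.3, 0], [0, 0, 0]], [[-27.2, -27.3, 0], [0, 0, 0]], [[-27.2, -27.3, 0], [0, 0, 0]], [[-27.2, -27.3, 0], [0, 0, 0]], [[-27.2, -27.3, 0], [0, 0, 0]], [[-27.2, -27.3, 0], [0, 0, 0]], [[-27.2, -27.3, 0], [0, 0, 0]], [[-27.2, -27.3, 0], [0, 0, 0]], [[-27.2, -27.3, 0], [0, 0, 0]], [[-27.2, -27.3, 0], [0, 0, 0]]]' --fingers 85 --squeeze 50

```text
time_s: 2.17
eef_pos: [503.2, 215.7, 231.3]
ee_rot: [-0.0, 0.824, -0.566, 0.0]
force: [-0.2, -0.1, 0.2]
grip_width: 0.996
```

Call:
play_rows --motion '[[[0, 0, 0], [0, 0, -7.1]], [[0, 0, 0], [0, 0, -7.1]], [[0, 0, 0], [0, 0, -7.1]], [[0, 0, 0], [0, 0, -7.1]], [[0, 0, 0], [0, 0, -7.1]], [[0, 0, 0], [0, 0, -7.1]], [[0, 0, 0], [0, 0, -7.1]], [[0, 0, 0], [0, 0, -7.1]], [[0, 0, 0], [0, 0, -7.1]], [[0, 0, 0], [0, 0, -7.1]], [[0, 0, 0], [0, 0, -7.1]], [[0, 0, 0], [0, 0, -7.1]], [[0, 0, 0], [0, 0, -7.1]], [[0, 0, 0], [0, 0, -7.1]], [[0, 0, 0], [0, 0, -7.1]], [[0, 0, 0], [0, 0, -7.1]], [[0, 0, 0], [0, 0, -7.1]], [[0, 0, 0], [0, 0, -7.1]], [[0, 0, 0], [0, 0, -7.1]], [[0, 0, 0], [0, 0, -7.1]]]'

```text
time_s: 3.83
eef_pos: [502.8, 213.5, 231.3]
ee_rot: [-0.0, 0.802, 0.597, -0.0]
force: [-0.0, 0.6, 0.1]
grip_width: 0.996
```

Call:
play_rows --motion '[[[0, 0, 10], [0, 0, -7.1]], [[0, 0, 10], [0, 0, -7.1]], [[0, 0, 10], [0, 0, -7.1]], [[0, 0, 10], [0, 0, -7.1]], [[0, 0, 0], [0, 0, -7.1]], [[0, 0, 0], [0, 0, -7.1]], [[0, 0, 0], [0, 0, 0]], [[0, 0, 0], [0, 0, 0]]]'

```text
time_s: 4.5
eef_pos: [502.9, 213.5, 191.3]
ee_rot: [0.0, 0.534, 0.845, 0.0]
force: [-0.3, 0.1, 0.4]
grip_width: 0.996
```

```bash
python3 - <<'E'
from h import *
P=pose("wrist");im=ctrl.capture("wrist");cv2.imwrite("pics/w1.png",im[:,:,::-1])
R,p=tool();print(p.round(1),np.degrees(np.arctan2(R[1,0],R[0,0])),ctrl.sense()["joints"],ctrl.sense()["time_s"])
print([(np.array(d["position"])*[640,480],d["p"]) for d in ctrl.spot_in("wrist","green_lid")])
print(project(P,[[502,214,70],[502,214,44]]))
E
```

```text
[502.9 213.5 191.4] 115.38913163789108 [ 1.87050833e-01  3.92514302e-01  1.49301991e+00 -3.06954406e-07
  1.25591704e+00 -1.82686934e+00] 4.55
[(array([318.784, 225.504]), 0.88), (array([497.728, 135.6  ]), 0.73), (array([ 64.768, 166.224]), 0.31)]
[[315.29808615 233.33621405]
 [315.12276095 224.03523145]]
```

View pics/w1.png

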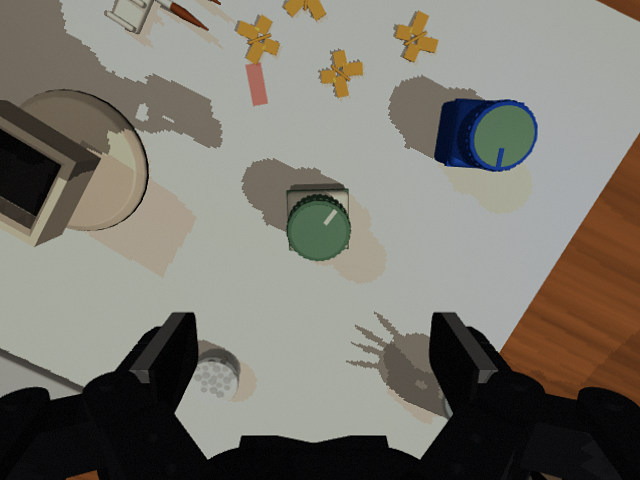

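The pot is seen at (319,225), sides nearly square with the image, with its white line pointing up and right. The blue look-alike is at (490,135) and the cup is at the left edge. I'll fit the lid and body here, then look at the cup.

```bash
python3 - <<'E'
from h import *
import pickle
P=pose("wrist");pickle.dump(P,open("P1.pkl","wb"))
im=cv2.imread("pics/w1.png");hsv=cv2.cvtColor(im,cv2.COLOR_BGR2HSV)
c=im[160:290,250:390].astype(int)
# lid top: green & bright
m=((hsv[...,0]>60)&(hsv[...,0]<90)&(hsv[...,1]>80)&(hsv[...,2]>85)).astype(np.uint8)
m[:, :250]=0;m[:,390:]=0;m[:160]=0;m[290:]=0
cn=max(cv2.findContours(m,0,2)[0],key=cv2.contourArea);h=cv2.convexHull(cn);e=cv2.fitEllipse(h);print("ell",e)
o=onplane(P,e[0],70);print("lid centre",o.round(1), "r",[np.linalg.norm(onplane(P,q[0],70)-o).round(1) for q in h[::4]])
f=cv2.drawContours(np.zeros_like(m),[h],-1,1,-1);f=cv2.erode(f,np.ones((5,5)))
w=(f>0)&(hsv[...,1]<70)&(hsv[...,2]>120);ys,xs=np.nonzero(w)
pts=np.array([onplane(P,(x,y),70)[:2] for x,y in zip(xs,ys)]);mu=pts.mean(0)
d=np.linalg.svd(pts-mu)[2][0];d*=np.sign(d@(mu-o[:2]));print("line",len(xs),mu.round(1),"dir deg",np.degrees(np.arctan2(d[1],d[0])),"centre->mu",np.degrees(np.arctan2(*(mu-o[:2])[::-1])))
cv2.imwrite("pics/w1c.png",cv2.resize(im[170:280,255:385],None,fx=6,fy=5.4,interpolation=cv2.INTER_CUBIC))
E
```

```text
ell ((290.0526428222656, 222.15789794921875), (1.799102544784546, 6.91530179977417), 11.814688682556152)
lid centre [502.3 195.   70. ] r [np.float64(0.7), np.float64(2.3)]<stdin>:13: RuntimeWarning: Mean of empty slice.
  ret = ret.dtype.type(ret / rcount)
Traceback (most recent call last):
numpy.linalg.LinAlgError: 1-dimensional array given. Array must be at least two-dimensional
```

Call:
play_rows --motion '[[[-31.8, -7, 0], [0, 0, 0]], [[-31.8, -7, 0], [0, 0, 0]], [[-31.8, -7, 0], [0, 0, 0]], [[-31.8, -7, 0], [0, 0, 0]], [[-31.8, -7, 0], [0, 0, 0]], [[-31.8, -7, 0], [0, 0, 0]], [[0, 0, 0], [0, 0, 0]], [[0, 0, 0], [0, 0, 0]]]'

```text
time_s: 5.27
eef_pos: [547.6, 22.1, 191.2]
ee_rot: [-0.0, 0.535, 0.845, 0.0]
force: [-0.1, 1.4, -0.8]
grip_width: 0.995
```

```bash
python3 - <<'E'
from h import *
import pickle
P=pose("wrist");im=ctrl.capture("wrist");cv2.imwrite("pics/w2.png",im[:,:,::-1]);pickle.dump(P,open("P2.pkl","wb"))
R,p=tool();print(p.round(1),np.degrees(np.arctan2(R[1,0],R[0,0])),ctrl.sense()["time_s"])
print([(np.array(d["position"])*[640,480],d["p"]) for d in ctrl.spot_in("wrist","holder_seat")])
E
```

```text
[547.4  23.3 191.3] 115.47087048599865 5.3167
[(array([313.728, 215.424]), 0.96)]
```

View pics/w2.png

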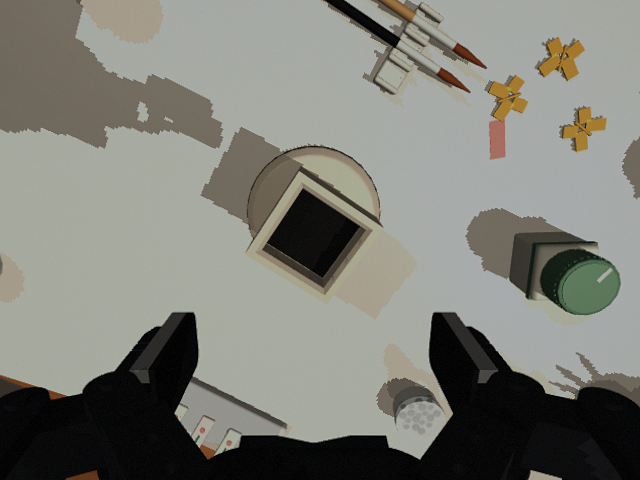

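Picture w2 shows the cup from above. Its outer corners are at about (301,170), (383,225), (328,300) and (247,251). I'll fit both the cup and the pot.

```bash
cat > fit.py <<'E'
from h import *
def sq(x,y,a,s,z):
    c=np.array([[1,1],[-1,1],[-1,-1],[1,-1]])*s/2;a=np.radians(a)
    return np.c_[c@np.array([[np.cos(a),np.sin(a)],[-np.sin(a),np.cos(a)]])+[x,y],np.full(4,z)]
def edgefit(P,im,segs,x0,span=8,it=4):
    """segs(x)->list of 3D segments; refine planar pose x by snapping to max gradient normal to the projected segments"""
    g=cv2.GaussianBlur(cv2.cvtColor(im,cv2.COLOR_BGR2GRAY),(3,3),0).astype(np.float32)
    x=np.array(x0,float)
    for k in range(it):
        ob=[];s=max(3,span-2*k)
        for i,(A,B) in enumerate(segs(x)):
            a,b=project(P,[A,B]);n=np.array([a[1]-b[1],b[0]-a[0]])/np.linalg.norm(b-a)
            for t in np.linspace(.12,.88,15):
                o=np.arange(-s,s+.1,.5);q=(a+(b-a)*t)+o[:,None]*n
                v=cv2.remap(g,q[:,:1].astype(np.float32),q[:,1:].astype(np.float32),1)[:,0]
                d=np.abs(np.gradient(v));j=d.argmax()
                if d[j]>2:ob.append((i,t,q[j]))
        def f(x):
            S=segs(x);pa=project(P,[s_[0] for s_ in S]);pb=project(P,[s_[1] for s_ in S]);r=[]
            for i,t,q in ob:
                n=np.array([pa[i,1]-pb[i,1],pb[i,0]-pa[i,0]]);n/=np.linalg.norm(n);r.append((q-pa[i])@n)
            return np.array(r)
        r=least_squares(f,x,loss="soft_l1");x=r.x
    return x,np.sqrt(np.median(r.fun**2)),len(ob)
def loop(c,idx=(0,1,2,3)):return [(c[i],c[(i+1)%4]) for i in idx]
E
cat > m1.py <<'E'
from fit import *
import pickle
P1=pickle.load(open("P1.pkl","rb"));P2=pickle.load(open("P2.pkl","rb"))
a=cv2.imread("pics/w1.png");b=cv2.imread("pics/w2.png")
q=np.array([onplane(P2,u,82)[:2] for u in((301,170),(383,225),(328,300),(247,251))]);c=q.mean(0)
print("hand corners c",c.round(1),"sides",[np.linalg.norm(q[i]-q[i-1]).round(1) for i in range(4)],[ (np.degrees(np.arctan2(*(q[i]-q[i-1])[::-1]))%90).round(1) for i in range(4)])
y0=np.median([np.degrees(np.arctan2(*(q[i]-q[i-1])[::-1]))%90 for i in range(4)])
xo=edgefit(P2,b,lambda x:loop(sq(*x[:3],66,82)),[*c,y0],5);print("cup outer",xo)
print("ring pts",project(P2,sq(*xo[0],66,82)).round().tolist(),project(P2,sq(*xo[0],50,62)).round().tolist())
hsv=cv2.cvtColor(a,cv2.COLOR_BGR2HSV);print(hsv[240,320],hsv[230,300],hsv[216,331],hsv[195,330],hsv[205,292])
# lid
m=((hsv[...,0]>55)&(hsv[...,0]<95)&(hsv[...,1]>70)&(hsv[...,2]>70)).astype(np.uint8);m[:,:270]=0;m[:,370:]=0;m[:170]=0;m[280:]=0
cn=max(cv2.findContours(m,0,2)[0],key=cv2.contourArea);h=cv2.convexHull(cn);e=cv2.minEnclosingCircle(h);print("circ",e)
o=onplane(P1,e[0],70);print("lid centre",o.round(1))
f=np.zeros_like(m);cv2.circle(f,(int(e[0][0]),int(e[0][1])),24,1,-1)
w=(f>0)&(hsv[...,1]<60)&(hsv[...,2]>120);ys,xs=np.nonzero(w)
pts=np.array([onplane(P1,(x,y),70)[:2] for x,y in zip(xs,ys)]);mu=pts.mean(0)
d=np.linalg.svd(pts-mu)[2][0];d=d*np.sign(d@(mu-o[:2]));print("line",len(xs),np.c_[xs,ys].mean(0),"dir",np.degrees(np.arctan2(d[1],d[0])),"c->mu",np.degrees(np.arctan2(*(mu-o[:2])[::-1])))
big=np.hstack([cv2.resize(a[170:280,260:370],(400,400),interpolation=2),cv2.resize(b[160:310,240:390],(400,400),interpolation=2)])
for S,z in((66,82),(50,62)):
    r=(project(P2,sq(*xo[0],S,z))-[240,160])*400/150+[400,0];cv2.polylines(big,[r.astype(np.int32)],True,(0,0,255),1)
cv2.imwrite("pics/fit1.png",big)
E
python3 m1.py
```

```text
hand corners c [546.8  22.2] sides [np.float64(64.8), np.float64(64.2), np.float64(64.3), np.float64(65.2)] [np.float64(81.1), np.float64(81.6), np.float64(82.0), np.float64(82.1)]
cup outer (array([544.7096725 ,  22.53109009,  81.16355565]), np.float64(0.8792055125121419), 45)
ring pts [[387.0, 223.0], [303.0, 165.0], [248.0, 248.0], [329.0, 299.0]] [[366.0, 219.0], [307.0, 179.0], [268.0, 237.0], [325.0, 274.0]]
[ 61  67 107] [ 62  65 106] [ 35  25 172] [ 23  44 115] [ 23  40 109]
circ ((317.9285583496094, 230.2142791748047), 31.758901596069336)
lid centre [499.2 214.7  70. ]
line 71 [328.78873239 218.36619718] dir 169.26334214614155 c->mu 164.06545893467995
```

View pics/fit1.png

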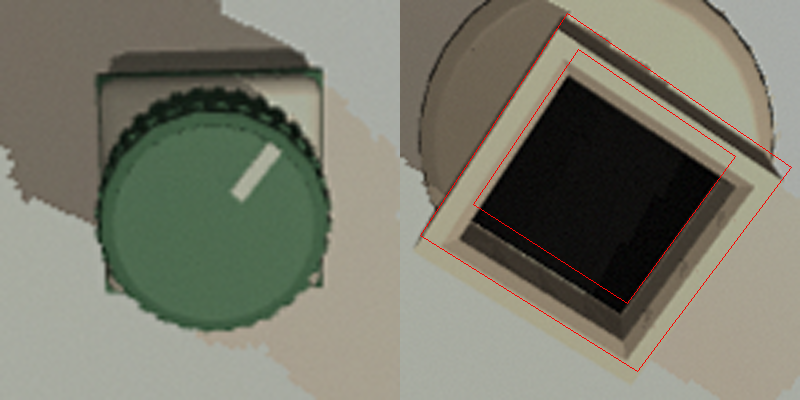

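```bash
cat > m2.py <<'E'
from fit import *
import pickle
P1=pickle.load(open("P1.pkl","rb"));P2=pickle.load(open("P2.pkl","rb"))
a=cv2.imread("pics/w1.png");b=cv2.imread("pics/w2.png")
C=np.array([(300,170.1),(383.2,226.7),(327,303.6),(246.4,253.7)])
# free z: corners of 66 mm square, order by projection
f=lambda x,z=None:(project(P2,sq(*x[:3],66,x[3]))[[1,0,3,2]]-C).ravel()
r=least_squares(f,[546,22,81.5,82]);print("corners fit",r.x.round(2),np.abs(r.fun).max().round(2))
r2=least_squares(lambda x:f([*x,82]),[546,22,81.5]);print("z=82 fit",r2.x.round(2),np.abs(r2.fun).max().round(2))
e=edgefit(P2,b,lambda x:loop(sq(*x,66,82)),r.x[:3],3);print("edge",e)
fl=edgefit(P2,b,lambda x:loop(sq(*x,50,62),(2,3)),r.x[:3],3);print("floor edges",fl,project(P2,sq(*fl[0],50,62)).round().tolist())
for z in(44,):
    p=edgefit(P1,a,lambda x:loop(sq(*x,46,z)),[501,214,26],4);print("shoulder",p,project(P1,sq(*p[0],46,z)).round().tolist())
for z in(70,71):print("lid",onplane(P1,(318.6,229.2),z).round(1))
E
python3 m2.py
```

```text
corners fit [548.48  22.54  81.71  81.32] 0.6
z=82 fit [548.31  22.45  81.71] 0.77
edge (array([548.69879006,  21.87209786,  81.5792016 ]), np.float64(0.017659120450172594), 31)
floor edges (array([548.15235165,  21.55734638,  81.77489227]), np.float64(1.4891894506081385e-14), 30) [[362.0, 222.0], [303.0, 183.0], [265.0, 241.0], [323.0, 277.0]]
shoulder (array([502.55345323, 216.67090971,  27.54333569]), np.float64(1.3215906613748063), 60) [[349.0, 254.0], [348.0, 195.0], [286.0, 197.0], [289.0, 256.0]]
lid [498.3 214.8  70. ]
lid [498.1 214.7  71. ]
```

```bash
python3 - <<'E'
from fit import *
import pickle
P1=pickle.load(open("P1.pkl","rb"));a=cv2.imread("pics/w1.png")
l,r=[onplane(P1,u,44) for u in((286.7,190.1),(348.8,189.3))];d=(r-l)[:2];print(np.linalg.norm(d),np.degrees(np.arctan2(*d[::-1])))
n=np.array([d[1],-d[0]])/np.linalg.norm(d);print("centre",(l+r)[:2]/2+23*n)
for z0 in((499,215,26),(500,216,26)):print(edgefit(P1,a,lambda x:[s for s in loop(sq(*x,46,44)) if project(P1,[s[0],s[1]])[:,1].mean()<200],z0,3))
# lid circle: gradient-based fit of top rim's lower 3/4
def circ(x):
    t=np.radians(np.arange(0,361,10));c=np.c_[x[0]+22*np.cos(t),x[1]+22*np.sin(t),np.full(len(t),70.3)]
    return [(c[i],c[i+1]) for i in range(36) if project(P1,c[i])[0,1]>222]
print("lid",edgefit(P1,a,circ,[498.5,214.8],3))
E
```

```text
45.58078680391085 116.21156897510373
centre [498.37472165 214.70550656]Traceback (most recent call last):
  File "<stdin>", line 6, in <module>
  File "fit.py", line 23, in edgefit
    r=least_squares(f,x,loss="soft_l1");x=r.x
    return func(*args, **kwargs)
    result = trf(vector_fun.fun, vector_fun.jac, x0, f0, J0, lb, ub, ftol, xtol,
                 gtol, max_nfev, x_scale, loss_function, tr_solver,
                 tr_options.copy(), verbose, callback=callback_wrapped)
    return trf_no_bounds(
        fun, jac, x0, f0, J0, ftol, xtol, gtol, max_nfev, x_scale,
        loss_function, tr_solver, tr_options, verbose, callback=callback)
    f_new = fun(x_new)
    self._update_fun()
    ~~~~~~~~~~~~~~~~^^
    self.f = self.fun_wrapped(xp_copy(self.x))
             ~~~~~~~~~~~~~~~~^^^^^^^^^^^^^^^^^
    return np.atleast_1d(self.fun(x))
                         ~~~~~~~~^^^
    return self.f(x, *self.args, **self.kwargs)
           ~~~~~~^^^^^^^^^^^^^^^^^^^^^^^^^^^^^^
  File "fit.py", line 19, in f
    S=segs(x);pa=project(P,[s_[0] for s_ in S]);pb=project(P,[s_[1] for s_ in S]);r=[]
                 ~~~~~~~^^^^^^^^^^^^^^^^^^^^^^^
  File "h.py", line 13, in project
    k,R,t=P;x=np.atleast_2d(X)@R.T+t
              ~~~~~~~~~~~~~~~~^~~~
ValueError: matmul: Input operand 1 has a mismatch in its core dimension 0, with gufunc signature (n?,k),(k,m?)->(n?,m?) (size 3 is different from 0)
```

Cup is at (548.4, 22.0), yaw 81.7°. The pot is at (498.4, 214.7), yaw 26.2°, with its line suggesting the lid is about 137° open. Plan: grip once to centre along one axis, regrip a quarter turn round to centre the other, then carry.

Call:
play_rows --motion '[[[32.4, 6.4, 0], [0, 0, 0]], [[32.4, 6.4, 0], [0, 0, 0]], [[32.4, 6.4, 0], [0, 0, 0]], [[32.4, 6.4, 0], [0, 0, 0]], [[32.4, 6.4, 0], [0, 0, 0]], [[32.4, 6.4, 0], [0, 0, 0]], [[0, 0, 16], [0, 0, 0]], [[0, 0, 16], [0, 0, 0]], [[0, 0, 16], [0, 0, 0]], [[0, 0, 16], [0, 0, 0]], [[0, 0, 16], [0, 0, 0]], [[0, 0, 16], [0, 0, 0]], [[0, 0, 16], [0, 0, 0]], [[0, 0, 16], [0, 0, 0]], [[0, 0, 16], [0, 0, 0]], [[0, 0, 0], [0, 0, 0]], [[0, 0, 0], [0, 0, 0]]]'

```text
time_s: 6.78
eef_pos: [497.4, 216.1, 47.3]
ee_rot: [-0.0, 0.532, 0.847, -0.0]
force: [-0.4, 0.0, 0.2]
grip_width: 0.995
```

```bash
python3 - <<'E'
from h import *
R,p=tool();print(p.round(2),np.degrees(np.arctan2(R[1,0],R[0,0])),ctrl.sense()["time_s"],ctrl.sense()["joints"][5])
im=ctrl.capture("side");im2=ctrl.capture("wrist")
big=np.hstack([cv2.resize(im[250:350,250:350,::-1],(360,360),interpolation=2),cv2.resize(im2[:,:,::-1],(440,330))[:330] if 0 else cv2.resize(im2[:,:,::-1],(440,360))])
cv2.imwrite("pics/pre.png",big)
E
```

```text
[497.39 216.09  47.3 ] 115.66802090431338 6.7833 -1.825192425726116
```

View pics/pre.png

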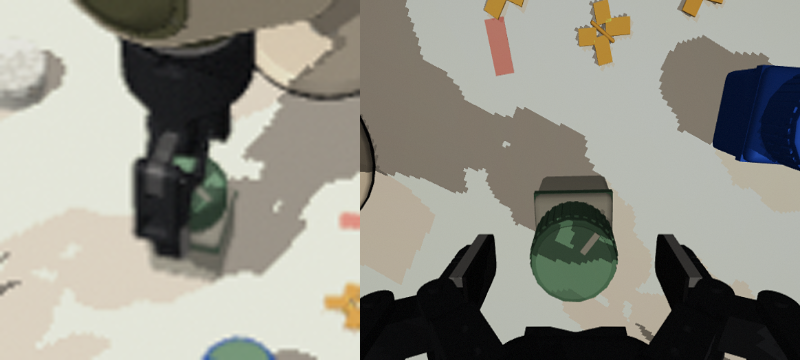

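The wrist view shows the lid between the open jaws at (574,260) of the montage, and the fingers clear. I'm centring now.

Call:
play_rows --motion '[[[-1.7, 0.3, 0.3], [0, 0, 0]], [[0, 0, 0], [0, 0, 0]], [[0, 0, 0], [0, 0, 0]], [[0, 0, 0], [0, 0, 0]], [[0, 0, 0], [0, 0, 0]], [[0, 0, 0], [0, 0, 0]], [[0, 0, 0], [0, 0, 0]], [[0, 0, 0], [0, 0, 0]], [[0, 0, 0], [0, 0, 0]], [[0, 0, 0], [0, 0, 0]]]' --fingers 30 --squeeze 20

```text
time_s: 7.72
eef_pos: [499.2, 214.0, 47.3]
ee_rot: [0.0, 0.533, 0.846, 0.0]
force: [-1.1, 1.4, 6.1]
grip_width: 0.504
```

```bash
python3 - <<'E'
from h import *
s=ctrl.sense();R,p=tool();print(p.round(2),s["time_s"],s["grip_width"]*85.4,np.round(s["force"],1),np.round(s["wrist_torque"],3))
P=pose("wrist");im=ctrl.capture("wrist")[:,:,::-1];cv2.imwrite("pics/g1.png",im)
E
```

```text
[499.22 214.    47.33] 7.7167 43.06358852717412 [-1.1  1.4  6.1] [ 0.202  0.141 -0.038]
```

Call:
play_rows --motion '[[[0, 0, 0], [0, 0, 0]], [[0, 0, 0], [0, 0, 0]], [[0, 0, 0], [0, 0, 0]], [[0, 0, 0], [0, 0, 7]], [[0, 0, 0], [0, 0, 7]], [[0, 0, 0], [0, 0, 7]], [[0, 0, 0], [0, 0, 7]], [[0, 0, 0], [0, 0, 7]], [[0, 0, 0], [0, 0, 7]], [[0, 0, 0], [0, 0, 7]], [[0, 0, 0], [0, 0, 7]], [[0, 0, 0], [0, 0, 7]], [[0, 0, 0], [0, 0, 7]], [[0, 0, 0], [0, 0, 7]], [[0, 0, 0], [0, 0, 7]], [[0, 0, 0], [0, 0, 6]], [[0, 0, 0], [0, 0, 0]], [[0, 0, 0], [0, 0, 0]]]' --fingers 68

```text
time_s: 9.27
eef_pos: [499.0, 213.7, 46.8]
ee_rot: [0.0, 0.975, 0.223, -0.0]
force: [0.2, -0.1, 0.0]
grip_width: 0.8
```

Call:
play_rows --motion '[[[0, 0, 0], [0, 0, 0]], [[0, 0, 0], [0, 0, 0]], [[0, 0, 0], [0, 0, 0]], [[0, 0, 0], [0, 0, 0]], [[0, 0, 0], [0, 0, 0]], [[0, 0, 0], [0, 0, 0]], [[0, 0, 0], [0, 0, 0]], [[0, 0, 0], [0, 0, 0]]]' --fingers 30 --squeeze 40

```text
time_s: 9.93
eef_pos: [499.2, 213.8, 47.1]
ee_rot: [0.0, 0.975, 0.222, 0.0]
force: [-0.0, 1.2, 2.3]
grip_width: 0.496
```

```bash
python3 - <<'E'
from h import *
s=ctrl.sense();R,p=tool();print(p.round(2),s["time_s"],s["grip_width"]*85.4,np.round(s["force"],1),np.round(s["wrist_torque"],3),np.degrees(np.arctan2(R[1,0],R[0,0])),np.round(s["joints"],3))
P=pose("wrist");im=ctrl.capture("wrist")[:,:,::-1];cv2.imwrite("pics/g2.png",im)
E
```

```text
[499.19 213.84  47.12] 9.9333 42.32143564910331 [-0.   1.2  2.3] [-0.001  0.033  0.02 ] 25.626867000425964 [ 0.189  0.566  1.647 -0.     0.928 -0.258]
```

View pics/g2.png

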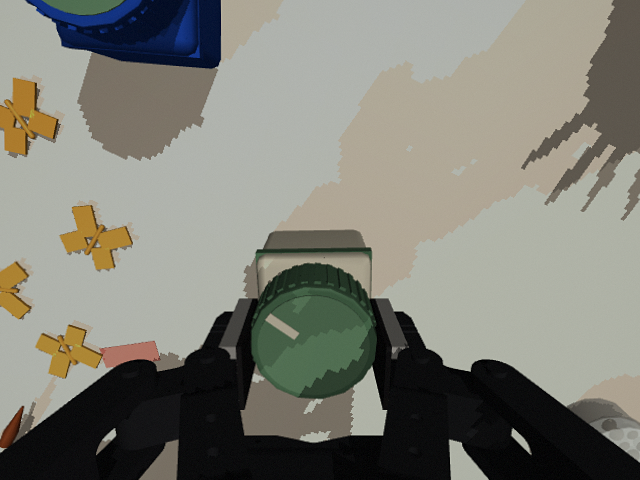

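The lid is gripped squarely (lid at (313,345), pot shoulder edge at row 250, line at (281,327)). The grip now shows where the pot really is in the tool, so I use it to correct the wrist camera's bias before aiming at the cup.

```bash
python3 - <<'E'
from fit import *
P=pose("wrist");R,p=tool();im=cv2.imread("pics/g2.png")
a=np.degrees(np.arctan2(R[1,0],R[0,0]))
def back(x):
    c=sq(*x,46,44);s=sorted(loop(c),key=lambda s:project(P,[s[0],s[1]])[:,1].mean());return s[:1]
l,r=[onplane(P,u,44) for u in((256.5,251.3),(371.3,249.4))]
T=lambda X:(X-p)@R
print("back edge ends in tool",T(l).round(2),T(r).round(2),"expect y=-23, x=+-23")
g=cv2.GaussianBlur(cv2.cvtColor(im,6),(3,3),0).astype(int)
for x in(275,314,350):print(x,[int(v) for v in g[240:262,x]])
print([int(v) for v in g[258,245:268]],[int(v) for v in g[258,362:380]])
e=cv2.fitEllipse
print("lid ctr z70:",T(onplane(P,(313.5,344),70.0)).round(2))
E
```

```text
back edge ends in tool [-22.27 -25.43   3.08] [ 22.2  -26.24   3.1 ] expect y=-23, x=+-23
275 [92, 92, 93, 93, 93, 94, 94, 92, 79, 55, 41, 42, 56, 79, 95, 107, 120, 133, 145, 157, 163, 163]
314 [92, 93, 93, 93, 94, 94, 95, 86, 62, 44, 39, 46, 68, 90, 102, 112, 123, 135, 147, 155, 160, 159]
350 [94, 94, 94, 94, 95, 96, 92, 74, 52, 41, 42, 57, 82, 99, 108, 118, 128, 138, 148, 154, 155, 156]
[177, 177, 177, 177, 177, 177, 178, 177, 164, 136, 107, 89, 83, 84, 90, 102, 114, 126, 136, 146, 151, 152, 152] [149, 150, 150, 151, 150, 147, 131, 100, 79, 99, 141, 164, 167, 166, 166, 167, 167, 167]
lid ctr z70: [ -0.17  -0.52 -22.91]
```

Call:
play_rows --motion '[[[0, 0, -5], [0, 0, 0]], [[0, 0, -10], [0, 0, 0]], [[0, 0, -15], [0, 0, 0]], [[0, 0, -20], [0, 0, 0]], [[0, 0, -20], [0, 0, 0]], [[0, 0, -20], [0, 0, 0]], [[0, 0, -15], [0, 0, 0]], [[0, 0, 0], [0, 0, -7]], [[0, 0, 0], [0, 0, -7]], [[0, 0, 0], [0, 0, -7]], [[0, 0, 0], [0, 0, -7]], [[0, 0, 0], [0, 0, -7]], [[0, 0, 0], [0, 0, -7]], [[0, 0, 0], [0, 0, -7]], [[0, 0, 0], [0, 0, -6.2]]]'

```text
time_s: 11.23
eef_pos: [498.8, 213.8, 152.5]
ee_rot: [-0.0, 0.759, 0.651, -0.0]
force: [0.7, -1.1, -1.2]
grip_width: 0.5
```

```bash
python3 - <<'E'
from h import *
s=ctrl.sense();R,p=tool();print(p.round(2),s["time_s"],s["grip_width"]*85.4,np.round(s["force"],1),np.round(s["wrist_torque"],3),np.degrees(np.arctan2(R[1,0],R[0,0])))
for c in((548.4,22.0),):print("to go in tool",(R.T@(np.array([*c,130])-p)).round(1))
E
```

```text
[498.8  213.8  152.55] 11.2333 42.69830014958487 [ 0.7 -1.1 -1.2] [-0.005 -0.043  0.004] 81.16657264402018
to go in tool [-181.9   78.5   22.5]
```

Call:
play_rows --motion '[[[-14, 6.4, 0], [0, 0, 0]], [[-28, 12, 0], [0, 0, 0]], [[-28, 12, 0], [0, 0, 0]], [[-28, 12, 0], [0, 0, 0]], [[-28, 12, 0], [0, 0, 0]], [[-28, 12, 0], [0, 0, 0]], [[-18, 8, 0], [0, 0, 0]], [[-10, 4, 0], [0, 0, 0]], [[0, 0, 8], [0, 0, 0]], [[0, 0, 8], [0, 0, 0]], [[0, 0, 0], [0, 0, 0]], [[0, 0, 0], [0, 0, 0]], [[0, 0, 0], [0, 0, 0]]]'

```text
time_s: 12.32
eef_pos: [547.2, 22.7, 136.0]
ee_rot: [-0.0, 0.761, 0.649, -0.0]
force: [0.6, 0.5, -1.9]
grip_width: 0.501
```

```bash
python3 - <<'E'
from h import *
s=ctrl.sense();R,p=tool();print(p.round(2),s["time_s"],s["grip_width"]*85.4,np.round(s["force"],1),np.degrees(np.arctan2(R[1,0],R[0,0])))
print("to go in tool",(R.T@(np.array([548.3,22.0,62+47.1])-p)).round(2))
w=ctrl.capture("wrist")[:,:,::-1];d=ctrl.capture("side")[:,:,::-1];c=ctrl.capture("scene")[:,:,::-1]
cv2.imwrite("pics/hov_w.png",w);cv2.imwrite("pics/hov_d.png",d);cv2.imwrite("pics/hov_c.png",c)
cv2.imwrite("pics/hov.png",np.hstack([cv2.resize(w[160:480,160:480],(400,400),interpolation=2),cv2.resize(d[190:290,290:390],(400,400),interpolation=2)]))
E
```

```text
[547.24  22.67 136.01] 12.3167 42.76727639458876 [ 0.6  0.5 -1.9] 80.8935685969976
to go in tool [-0.5   1.16 26.91]
```

View pics/hov.png

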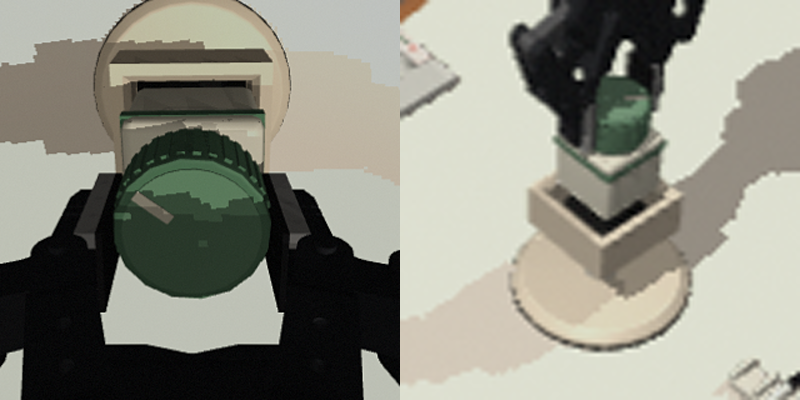

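```bash
python3 - <<'E'
from h import *
P=pose("wrist");R,p=tool();T=lambda X:((X-p)@R).round(2)
im=cv2.imread("pics/hov_w.png");g=cv2.cvtColor(im,6).astype(int)
for x in(255,280,350,368):print(x,g[194:230,x].tolist())
for u in((250,209.6),(374,209.6)):print("rim outer back corner",T(onplane(P,u,82)))
k=p[2]-47.1+44
for u in((256,250),(372.5,249)):print("pot back corner",T(onplane(P,u,k)))
E
```

```text
255 [126, 115, 117, 116, 115, 120, 88, 66, 63, 64, 64, 64, 65, 61, 65, 64, 54, 175, 188, 185, 186, 182, 184, 184, 185, 184, 184, 185, 183, 183, 184, 183, 186, 189, 131, 110]
280 [113, 116, 116, 116, 116, 107, 69, 62, 65, 67, 65, 67, 65, 65, 64, 56, 82, 176, 189, 186, 186, 185, 184, 184, 185, 186, 167, 143, 140, 143, 114, 40, 4, 13, 6, 10]
350 [188, 190, 190, 192, 198, 100, 60, 64, 65, 65, 66, 64, 61, 61, 62, 57, 176, 188, 186, 186, 186, 186, 186, 184, 186, 177, 146, 137, 139, 147, 59, 4, 4, 9, 5, 29]
368 [191, 189, 191, 194, 170, 85, 61, 66, 67, 65, 64, 63, 64, 62, 62, 62, 176, 189, 186, 184, 184, 186, 184, 184, 185, 176, 150, 158, 161, 160, 160, 160, 160, 161, 156, 157]
rim outer back corner [-32.74 -31.37  54.27]
rim outer back corner [ 30.07 -31.43  54.27]
pot back corner [-22.88 -26.51   3.09]
pot back corner [ 22.21 -26.95   3.09]
```

Call:
play_rows --motion '[[[-0.3, 1.9, 0], [0, 0, 0]], [[0, 0, 3], [0, 0, 0]], [[0, 0, 3], [0, 0, 0]], [[0, 0, 3], [0, 0, 0]], [[0, 0, 2], [0, 0, 0]], [[0, 0, 2], [0, 0, 0]], [[0, 0, 0], [0, 0, 0]], [[0, 0, 0], [0, 0, 0]]]'

```text
time_s: 13.13
eef_pos: [549.2, 21.0, 122.9]
ee_rot: [-0.0, 0.761, 0.648, -0.0]
force: [0.3, -0.0, -1.8]
grip_width: 0.497
```

```bash
cat > st.py <<'E'
from h import *
s=ctrl.sense();R,p=tool();print(p.round(2),"t",s["time_s"],"w",round(s["grip_width"]*85.4,2),"F",np.round(s["force"],1),"Ftool",(R.T@s["force"]).round(1),"M",np.round(s["wrist_torque"],3),"yaw",np.degrees(np.arctan2(R[1,0],R[0,0])).round(2),"j6",round(s["joints"][5],3))
E
python3 st.py
```

```text
[549.21  21.04 122.9 ] t 13.1333 w 42.45 F [ 0.3 -0.  -1.8] Ftool [0.  0.3 1.8] M [0.002 0.008 0.063] yaw 80.82 j6 -1.585
```

Call:
play_rows --motion '[[[0, 0, 2], [0, 0, 0]], [[0, 0, 2], [0, 0, 0]], [[0, 0, 2], [0, 0, 0]], [[0, 0, 2], [0, 0, 0]], [[0, 0, 1], [0, 0, 0]], [[0, 0, 1], [0, 0, 0]], [[0, 0, 1], [0, 0, 0]], [[0, 0, 0], [0, 0, 0]]]'

```text
time_s: 13.8
eef_pos: [549.2, 21.0, 111.8]
ee_rot: [-0.0, 0.761, 0.648, -0.0]
force: [-0.3, 0.1, -0.7]
grip_width: 0.503
```

```bash
python3 st.py
```

```text
[549.18  21.05 111.82] t 13.8 w 43.0 F [-0.3  0.1 -0.7] Ftool [ 0.1 -0.3  0.7] M [-0.026  0.011  0.002] yaw 80.82 j6 -1.585
```

Call:
play_rows --motion '[[[0, 0, 0.5], [0, 0, 0]], [[0, 0, 0.5], [0, 0, 0]], [[0, 0, 0.5], [0, 0, 0]], [[0, 0, 0.5], [0, 0, 0]], [[0, 0, 0], [0, 0, 0]]]'

```text
time_s: 14.22
eef_pos: [549.2, 21.0, 109.9]
ee_rot: [-0.0, 0.761, 0.648, -0.0]
force: [-0.2, 0.4, -1.8]
grip_width: 0.497
```

Call:
play_rows --motion '[[[0, 0, 0.4], [0, 0, 0]], [[0, 0, 0.4], [0, 0, 0]], [[0, 0, 0], [0, 0, 0]]]'

```text
time_s: 14.47
eef_pos: [549.4, 21.1, 109.6]
ee_rot: [0.0, 0.761, 0.648, 0.0]
force: [-1.0, 0.6, 2.7]
grip_width: 0.501
```

```bash
python3 st.py
```

```text
[549.37  21.13 109.62] t 14.4667 w 42.8 F [-1.   0.6  2.7] Ftool [ 0.4 -1.  -2.7] M [0.12  0.211 0.08 ] yaw 80.82 j6 -1.585
```

Call:
play_rows --motion '[[[0, 0, 0.4], [0, 0, 0]], [[0, 0, 0.1], [0, 0, 0]], [[0, 0, 0], [0, 0, 0]]]'

```text
time_s: 14.72
eef_pos: [549.5, 21.2, 109.5]
ee_rot: [0.0, 0.761, 0.648, 0.0]
force: [-1.5, 2.3, 6.2]
grip_width: 0.501
```

Call:
play_rows --motion '[[[0, 0, 0.04], [0, 0, 4]], [[0, 0, 0.06], [0, 0, 6]], [[0, 0, 0.06], [0, 0, 6]], [[0, 0, 0.06], [0, 0, 6]], [[0, 0, 0.06], [0, 0, 6]], [[0, 0, 0.06], [0, 0, 6]], [[0, 0, 0.06], [0, 0, 6]]]'

```text
time_s: 15.3
eef_pos: [549.6, 20.5, 109.0]
ee_rot: [0.001, 0.938, 0.346, 0.0]
force: [-1.1, -1.1, 4.4]
grip_width: 0.5
```

```bash
python3 st.py
```

```text
[549.61  20.51 108.96] t 15.3 w 42.74 F [-1.1 -1.1  4.4] Ftool [-1.5  0.1 -4.4] M [-0.386  0.386  0.064] yaw 40.53 j6 -0.882
```

Call:
play_rows --motion '[[[0, 0, 0.06], [0, 0, 6]], [[0, 0, 0.06], [0, 0, 6]], [[0, 0, 0.06], [0, 0, 6]], [[0, 0, 0.06], [0, 0, 6]], [[0, 0, 0.06], [0, 0, 6]], [[0, 0, 0.06], [0, 0, 6]], [[0, 0, 0.06], [0, 0, 6]], [[0, 0, 0.06], [0, 0, 6]], [[0, 0, 0.06], [0, 0, 6]], [[0, 0, 0.06], [0, 0, 6]], [[0, 0, 0.06], [0, 0, 6]], [[0, 0, 0.06], [0, 0, 6]], [[0, 0, 0.04], [0, 0, 4]], [[0, 0, 0], [0, 0, 0]]]'

```text
time_s: 16.47
eef_pos: [548.6, 21.1, 108.0]
ee_rot: [0.0, 0.953, -0.304, -0.001]
force: [-4.4, -0.1, 6.6]
grip_width: 0.501
```

```bash
python3 st.py
```

```text
[548.58  21.09 107.96] t 16.4667 w 42.82 F [-4.4 -0.1  6.6] Ftool [-3.5  2.6 -6.6] M [ 0.239  1.088 -0.055] yaw -35.4 j6 0.443
```

Call:
play_rows --motion '[[[0, 0, 0.05], [0, 0, 5]], [[0, 0, 0.05], [0, 0, 5]], [[0, 0, 0], [0, 0, 0]]]'

```text
time_s: 16.72
eef_pos: [548.6, 21.2, 107.8]
ee_rot: [0.0, 0.922, -0.386, -0.001]
force: [-5.3, 0.1, 7.6]
grip_width: 0.499
```

```bash
python3 st.py
```

```text
[548.59  21.19 107.83] t 16.7167 w 42.58 F [-5.3  0.1  7.6] Ftool [-3.8  3.7 -7.6] M [0.289 1.059 0.01 ] yaw -45.44 j6 0.618
```

Call:
play_rows --motion '[[[0, 0, 0.05], [0, 0, 4]], [[0, 0, 0], [0, 0, 0]]]'

```text
time_s: 16.88
eef_pos: [548.6, 21.2, 107.8]
ee_rot: [0.0, 0.909, -0.418, -0.001]
force: [-4.2, 0.9, 7.2]
grip_width: 0.5
```

```bash
python3 st.py
```

```text
[548.65  21.24 107.8 ] t 16.8833 w 42.68 F [-4.2  0.9  7.2] Ftool [-3.4  2.6 -7.2] M [0.399 1.011 0.032] yaw -49.37 j6 0.687
```

Call:
play_rows --motion '[[[0, 0, 0.05], [0, 0, 4]], [[0, 0, 0], [0, 0, 0]]]'

```text
time_s: 17.05
eef_pos: [548.7, 21.3, 107.8]
ee_rot: [0.0, 0.893, -0.449, -0.001]
force: [-4.6, 0.6, 7.0]
grip_width: 0.5
```

```bash
python3 st.py
```

```text
[548.69  21.25 107.79] t 17.05 w 42.7 F [-4.6  0.6  7. ] Ftool [-3.2  3.4 -7. ] M [ 0.407  0.949 -0.006] yaw -53.38 j6 0.757
```

Call:
play_rows --motion '[[[0, 0, 0.05], [0, 0, 4]], [[0, 0, 0], [0, 0, 0]]]'

```text
time_s: 17.22
eef_pos: [548.8, 21.3, 107.7]
ee_rot: [0.0, 0.877, -0.48, -0.001]
force: [-4.9, 0.4, 6.5]
grip_width: 0.5
```

```bash
python3 st.py
```

```text
[548.75  21.27 107.74] t 17.2167 w 42.73 F [-4.9  0.4  6.5] Ftool [-3.   3.9 -6.5] M [ 0.327  0.881 -0.004] yaw -57.37 j6 0.826
```

Call:
play_rows --motion '[[[0, 0, 0.05], [0, 0, 4]], [[0, 0, 0], [0, 0, 0]]]'

```text
time_s: 17.38
eef_pos: [548.8, 21.3, 107.7]
ee_rot: [0.0, 0.86, -0.51, -0.001]
force: [-4.0, 0.8, 6.9]
grip_width: 0.505
```

```bash
python3 st.py
```

```text
[548.8   21.29 107.7 ] t 17.3833 w 43.11 F [-4.   0.8  6.9] Ftool [-2.6  3.2 -6.9] M [0.422 0.858 0.054] yaw -61.38 j6 0.896
```

Call:
play_rows --motion '[[[0, 0, 0.04], [0, 0, 4]], [[0, 0, 0], [0, 0, 0]]]'

```text
time_s: 17.55
eef_pos: [548.3, 21.8, 107.6]
ee_rot: [0.0, 0.842, -0.54, -0.001]
force: [-7.5, 4.8, 8.2]
grip_width: 0.5
```

```bash
python3 st.py
```

```text
[548.28  21.83 107.6 ] t 17.55 w 42.66 F [-7.5  4.8  8.2] Ftool [-7.5  4.8 -8.1] M [1.005 1.358 0.222] yaw -65.34 j6 0.966
```

Call:
play_rows --motion '[[[0, 0, 0.04], [0, 0, 4]], [[0, 0, 0], [0, 0, 0]]]'

```text
time_s: 17.72
eef_pos: [547.7, 22.2, 107.6]
ee_rot: [0.001, 0.823, -0.568, -0.002]
force: [-10.0, 5.7, 11.3]
grip_width: 0.501
```

```bash
python3 st.py; python3 - <<'E'
from h import *
w=ctrl.capture("wrist")[:,:,::-1];cv2.imwrite("pics/scr_w.png",w)
d=ctrl.capture("side")[:,:,::-1];cv2.imwrite("pics/scr_d.png",d)
cv2.imwrite("pics/scr.png",np.hstack([cv2.resize(w[160:480,160:480],(400,400),interpolation=2),cv2.resize(d[190:290,290:390],(400,400),interpolation=2)]))
E
```

```text
[547.69  22.15 107.56] t 17.7167 w 42.79 F [-10.    5.7  11.3] Ftool [ -8.9   7.3 -11.3] M [1.205 1.785 0.75 ] yaw -69.26 j6 1.035
```

View pics/scr.png

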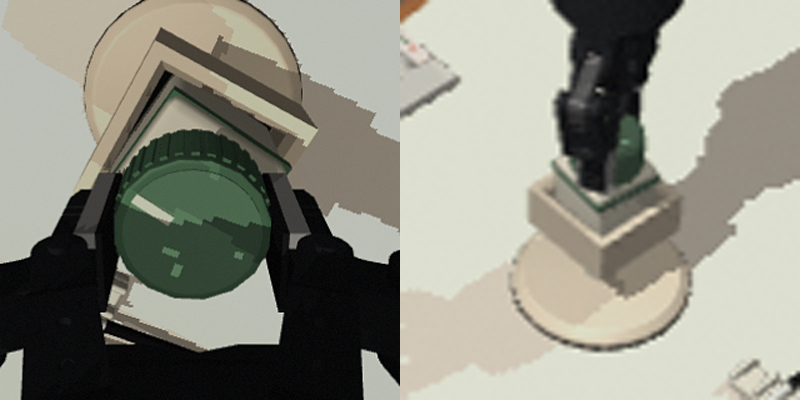

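The torque rose to 0.22 and then 0.75 N m at 146–150°: the lid is bottomed. The picture shows the pot down in the cup and turned clockwise by its play (body edge (178,88)–(290,168) in the crop). I'll measure line against body.

```bash
cat > ang.py <<'E'
from h import *
def line(P,im,zt,c,r):
    hsv=cv2.cvtColor(im,cv2.COLOR_BGR2HSV);f=np.zeros(im.shape[:2],np.uint8);cv2.circle(f,c,r,1,-1)
    m=((f>0)&(hsv[...,1]<62)&(hsv[...,2]>95)).astype(np.uint8)
    n,l,s,_=cv2.connectedComponentsWithStats(m)
    out=[]
    for i in sorted(range(1,n),key=lambda i:-s[i,4])[:3]:
        ys,xs=np.nonzero(l==i);q=np.array([onplane(P,(x,y),zt)[:2] for x,y in zip(xs,ys)]);mu=q.mean(0);d=np.linalg.svd(q-mu)[2][0]
        out.append((int(s[i,4]),np.c_[xs,ys].mean(0).round().tolist(),(np.degrees(np.arctan2(d[1],d[0]))%180).round(1)))
    return out
def edge(P,a,b,z):
    A,B=onplane(P,a,z),onplane(P,b,z);return (np.degrees(np.arctan2(*(B-A)[:2][::-1]))%180).round(1),np.linalg.norm(B-A).round(1)
E
python3 - <<'E'
from ang import *
P=pose("wrist");im=cv2.imread("pics/scr_w.png")
print("line",line(P,im,130.9,(313,338),55))
print("line hand",edge(P,(265.6,318.4),(297.6,335.2),130.9))
print("pot edge R",edge(P,(302.4,230.4),(392,294.4),106.4),"cup edge R",edge(P,(290,196),(411,263),82),"cup L",edge(P,(286,191),(222,305),82))
E
```

```text
line [(342, [281.0, 327.0], np.float64(76.5))]
line hand (np.float64(80.3), np.float64(12.4))
pot edge R (np.float64(74.3), np.float64(43.9)) cup edge R (np.float64(81.5), np.float64(62.0)) cup L (np.float64(171.0), np.float64(61.8))
```

Line at 76.5°, body edge at 74.3°, cup at 81.5°. The line is parallel to the body, as it should be at the stop, and the pot sits at the clockwise end of its play. I'm backing off.

Call:
play_rows --motion '[[[0, 0, -0.07], [0, 0, -6]], [[0, 0, -0.07], [0, 0, -6]], [[0, 0, -0.07], [0, 0, -6]], [[0, 0, -0.07], [0, 0, -6]], [[0, 0, -0.07], [0, 0, -6]], [[0, 0, -0.07], [0, 0, -6]], [[0, 0, -0.07], [0, 0, -6]], [[0, 0, -0.07], [0, 0, -6]], [[0, 0, -0.07], [0, 0, -6]], [[0, 0, -0.07], [0, 0, -6]], [[0, 0, -0.07], [0, 0, -6]], [[0, 0, -0.07], [0, 0, -6]], [[0, 0, -0.07], [0, 0, -6]], [[0, 0, -0.07], [0, 0, -6]], [[0, 0, -0.07], [0, 0, -6]], [[0, 0, -0.07], [0, 0, -5]], [[0, 0, 0], [0, 0, 0]], [[0, 0, 0], [0, 0, 0]]]'

```text
time_s: 19.32
eef_pos: [549.8, 20.8, 108.9]
ee_rot: [0.0, 0.975, 0.222, 0.001]
force: [0.2, -0.7, 5.4]
grip_width: 0.496
```

```bash
python3 st.py; python3 - <<'E'
from ang import *
P=pose("wrist");w=ctrl.capture("wrist")[:,:,::-1];cv2.imwrite("pics/bk_w.png",w)
print("line",line(P,np.ascontiguousarray(w),132,(313,338),55))
d=ctrl.capture("side")[:,:,::-1]
cv2.imwrite("pics/bk_d.png",d)
cv2.imwrite("pics/bk.png",np.hstack([cv2.resize(w[160:480,160:480],(480,480),interpolation=2),cv2.resize(d[190:290,300:366],(317,480),interpolation=2)]))
E
```

```text
[549.79  20.82 108.86] t 19.3167 w 42.38 F [ 0.2 -0.7  5.4] Ftool [-0.1  0.7 -5.4] M [-0.138  0.024  0.084] yaw 25.67 j6 -0.623
line [(355, [282.0, 326.0], np.float64(167.8))]
```

View pics/bk.png

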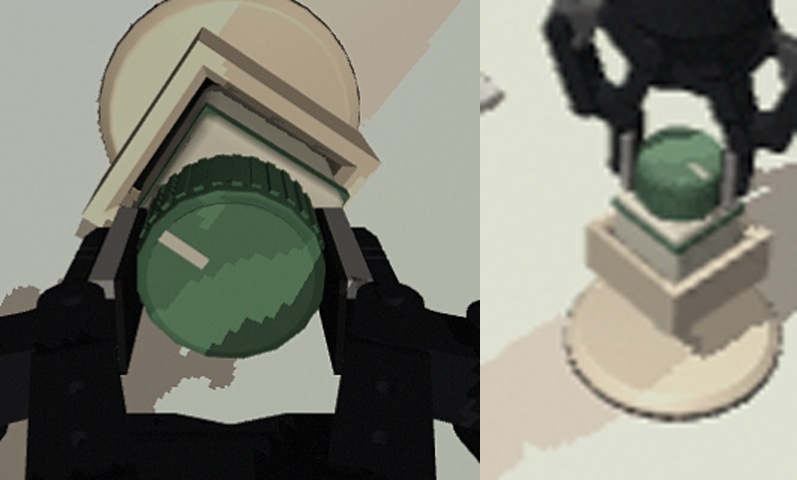

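```bash
cat >> ang.py <<'E'
def band(P,im,a,b,z,w=5):
    """fit line through darkest-green band pixels near hand segment a-b; world angle"""
    a,b=np.array(a,float),np.array(b,float);n=np.array([a[1]-b[1],b[0]-a[0]])/np.linalg.norm(b-a);g=cv2.GaussianBlur(cv2.cvtColor(im,6),(3,3),0).astype(np.float32);Q=[]
    for t in np.linspace(.06,.9,30):
        o=np.arange(-w,w+.1,.25);q=(a+(b-a)*t)+o[:,None]*n
        v=cv2.remap(g,q[:,:1].astype(np.float32),q[:,1:].astype(np.float32),1)[:,0];Q.append(onplane(P,q[v.argmin()],z)[:2])
    l=cv2.fitLine(np.array(Q,np.float32),cv2.DIST_HUBER,0,.1,.01).ravel();r=np.abs((np.array(Q)-l[2:])@[-l[1],l[0]])
    return (np.degrees(np.arctan2(l[1],l[0]))%180).round(2),np.median(r).round(2)
E
python3 - <<'E'
from ang import *
P=pose("wrist");im=cv2.imread("pics/bk_w.png")
print("pot R",band(P,im,(300.7,231.8),(392,289),106),"hand",edge(P,(300.7,231.8),(392,289),106))
print("line",line(P,im,132,(313,338),55),"hand",edge(P,(160+160/1.5,160+236/1.5),(160+206/1.5,160+266/1.5),132))
print("cup R",edge(P,(160+205/1.5,160+52/1.5),(160+375/1.5,160+172/1.5),82) ,edge(P,(160+204/1.5,160+43/1.5),(160+366/1.5,160+178/1.5),82))
# recheck bottomed picture with its own pose
import copy
k,R,t=P;T=np.array(k["tool_from_camera"]);s=np.radians(-69.26);Rt=np.array([[np.cos(s),np.sin(s),0],[np.sin(s),-np.cos(s),0],[0,0,-1]]);p=np.array([547.69,22.15,107.56])
Rw=Rt@T[:3,:3];P0=(k,Rw.T,-Rw.T@(Rt@T[:3,3]+p));im0=cv2.imread("pics/scr_w.png")
print("bottomed: pot R",band(P0,im0,(302.4,230.4),(392,294.4),106),"line",line(P0,im0,131,(313,338),55))
E
```

```text
pot R (np.float32(172.5), np.float64(0.0)) hand (np.float64(172.5), np.float64(43.2))
line [(355, [282.0, 326.0], np.float64(167.8))] hand (np.float64(169.1), np.float64(12.7))
cup R (np.float64(170.0), np.float64(63.4)) (np.float64(165.4), np.float64(64.4))
bottomed: pot R (np.float32(75.54), np.float64(0.05)) line [(342, [281.0, 327.0], np.float64(76.3))]
```

Net back-off is about 85° (the pot followed by 7° within its play). I'm turning a few degrees more and measuring again.

Call:
play_rows --motion '[[[0, 0, -0.05], [0, 0, -5]], [[0, 0, 0], [0, 0, 0]], [[0, 0, 0], [0, 0, 0]]]'

```text
time_s: 19.67
eef_pos: [549.7, 21.0, 108.9]
ee_rot: [0.0, 0.964, 0.264, 0.001]
force: [0.4, 0.3, 5.2]
grip_width: 0.497
```

```bash
python3 st.py; cat > m3.py <<'E'
from ang import *
import sys
P=pose("wrist");w=np.ascontiguousarray(ctrl.capture("wrist")[:,:,::-1]);cv2.imwrite(sys.argv[1],w)
print("line",line(P,w,132,(313,338),55))
# rotate the old band position with the scene: predicted from pot pose
from fit import sq
k,R0,p=None,*tool()
best=None
g=cv2.GaussianBlur(cv2.cvtColor(w,6),(3,3),0).astype(np.float32)
for yaw in np.arange(72,92,.25):
  for dx in np.arange(-5,5.1,.5):
    for dy in np.arange(-5,5.1,.5):
      c=sq(p[0]+dx,p[1]+dy,yaw,46,106);u=project(P,c)
      i=u[:,1].argmin()
      e=0
      for j in((i+1)%4,(i-1)%4):
        far=u[j];q=(u[i]+(far-u[i])*np.linspace(.05,.75 if far[0]>u[i][0] else .5,25)[:,None]).astype(np.float32)
        v=cv2.remap(g,q[:,:1],q[:,1:],1);e+=v.mean()
      if best is None or e<best[0]:best=(e,yaw,dx,dy,u[[(i-1)%4,i,(i+1)%4]].round(1).tolist())
print("pot fit",best)
E
python3 m3.py pics/bk2.png
```

```text
[549.72  20.96 108.88] t 19.6667 w 42.44 F [0.4 0.3 5.2] Ftool [ 0.6 -0.1 -5.2] M [-0.035  0.057 -0.001] yaw 30.66 j6 -0.71
line [(360, [282.0, 326.0], np.float64(173.1))]
pot fit (np.float32(70.53484), np.float64(83.0), np.float64(-5.0), np.float64(2.5), [[387.3, 291.2], [295.2, 222.8], [226.8, 310.1]])
```

```bash
cat > m4.py <<'E'
from ang import *
import sys
def mk(yaw,p):
    k=ctrl.get_calibration("wrist");T=np.array(k["tool_from_camera"]);s=np.radians(yaw);Rt=np.array([[np.cos(s),np.sin(s),0],[np.sin(s),-np.cos(s),0],[0,0,-1]])
    Rw=Rt@T[:3,:3];return (k,Rw.T,-Rw.T@(Rt@T[:3,3]+np.array(p)))
A=mk(25.67,[549.79,20.82,108.86]);W=np.array([onplane(A,u,106) for u in((300.7,231.8),(392,289))])
P=pose("wrist");im=cv2.imread(sys.argv[1]);u=project(P,W);print("pred",u.round(1).tolist())
for it in range(3):
    n=np.array([u[0,1]-u[1,1],u[1,0]-u[0,0]]);n/=np.linalg.norm(n)
g=cv2.GaussianBlur(cv2.cvtColor(im,6),(3,3),0).astype(int)
for z in(106,):
  for w in(3,5,7):print("pot R w",w,band(P,im,*u,z,w))
l=line(P,im,132,(313,338),55);print("line",l)
# profile across edge at 3 points, to make sure the band is what is followed
for t in(.15,.4,.65,.85):
    q=(u[0]+(u[1]-u[0])*t)+np.arange(-10,11)[:,None]*n;print(t,[int(v) for v in cv2.remap(g.astype(np.float32),q[:,:1].astype(np.float32),q[:,1:].astype(np.float32),1)[:,0]])
E
python3 m4.py pics/bk2.png
```

```text
pred [[308.3, 231.3], [393.3, 295.5]]
pot R w 3 (np.float32(173.39), np.float64(0.05))
pot R w 5 (np.float32(173.39), np.float64(0.05))
pot R w 7 (np.float32(173.39), np.float64(0.05))
line [(360, [282.0, 326.0], np.float64(173.1))]
0.15 [92, 100, 102, 103, 103, 103, 104, 104, 93, 71, 50, 55, 76, 99, 117, 130, 144, 157, 166, 168, 168]
0.4 [94, 102, 103, 104, 104, 104, 105, 102, 86, 61, 49, 62, 87, 108, 123, 136, 149, 161, 167, 169, 169]
0.65 [92, 102, 104, 105, 105, 105, 104, 97, 76, 53, 50, 72, 98, 115, 129, 142, 156, 165, 162, 131, 79]
0.85 [73, 77, 79, 81, 83, 94, 99, 91, 68, 50, 56, 81, 104, 120, 135, 148, 161, 166, 167, 167, 166]
```

Line 173.1°, body 173.4°: back-off is 89–90°. For a last check, I'll overlay a seated pot (underside at 62 mm) on the outer cameras' pictures.

```bash
python3 - <<'E'
from fit import *
out=[]
for c,(x,y,s) in(("side",(300,200,80)),("scene",(280,185,80))):
    P=pose(c);im=np.ascontiguousarray(ctrl.capture(c)[:,:,::-1]);cv2.imwrite(f"pics/end_{c}.png",im)
    b=cv2.resize(im[y:y+s,x:x+s],(400,400),interpolation=2)
    for S,z,yw,col in((46,106,83.4,(0,0,255)),(66,82,81.7,(255,0,0))):
        r=(project(P,sq(549,21.5,yw,S,z))-[x,y])*400/s;cv2.polylines(b,[r.astype(np.int32)],True,col,1)
    out.append(b)
    for n in("pink_pot","green_lid","brush_jar","scissors"):print(c,n,[(np.round(np.array(d["position"])*[640,480]).tolist(),round(d["p"],2)) for d in ctrl.spot_in(c,n)][:2])
    a=cv2.imread(f"pics/{c}0.png");print(c,"table bg diff outside arm:",[(int(np.abs(a[v:v+30,u:u+30].astype(int)-im[v:v+30,u:u+30]).mean())) for u,v in(((220,180),(420,175),(480,250),(130,205),(195,270),(375,270)) if c=="scene" else ((415,205),(302,345),(180,325),(430,170),(335,170),(240,255)))])
cv2.imwrite("pics/end.png",np.hstack(out))
E
python3 st.py
```

```text
side pink_pot [([428.0, 223.0], 0.91)]
side green_lid [([314.0, 355.0], 0.61)]
side brush_jar [([194.0, 342.0], 0.82)]
side scissors []
side table bg diff outside arm: [58, 13, 3, 87, 146, 8]
scene pink_pot [([233.0, 196.0], 0.8)]
scene green_lid [([427.0, 184.0], 0.62), ([314.0, 211.0], 0.43)]
scene brush_jar [([491.0, 252.0], 0.83)]
scene scissors [([146.0, 221.0], 0.76)]
scene table bg diff outside arm: [36, 11, 3, 3, 2, 6]
[549.72  20.92 108.87] t 20.2167 w 42.82 F [0.4 0.2 5.6] Ftool [ 0.4 -0.  -5.6] M [-0.106  0.071  0.017] yaw 30.63 j6 -0.709
```

View pics/end.png

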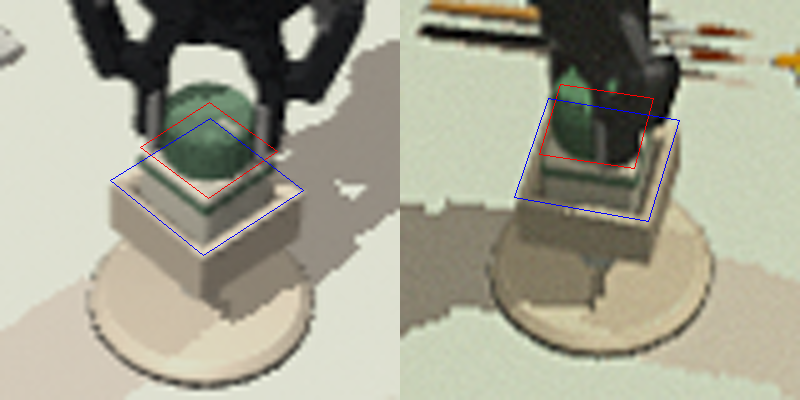

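The seated-pot overlay puts the body no higher than predicted, and the cup rim lines up. The pink pot, jar, scissors and blue look-alike are detected where they were. I'm handing in while holding.

```bash
python3 -c "
from rig import ctrl
print(ctrl.finish_job())"
```

```text
the job is handed in; nothing more can be done
None
```

I handed the job in at about 20 s. The green-lidded pot is home in the holder's cup, and its lid was screwed down to the stop and backed off about a quarter turn. The gripper still holds the lid with a light downward push of about 5 N.

- **Bottoming out:** wrist torque rose from about 0.05 to 0.75 N m after the tool had turned about 150°. The grip slipped roughly 8° at the stop. The lid's line was then parallel to the pot's sides within about 1°, and the pot was at the clockwise end of its play.
- **Back-off:** the first back-off of 95° gave only about 85° on the lid, because the pot turned 7° in the cup. I added 5°. The last measurement of the line against the pot's side gives 89–90°.
- **Seating:** the pot touched the floor with its underside at about 62.5 mm. In the outer cameras' pictures its band sits slightly lower than a model of the seated pot predicts, not higher. I put that down to camera calibration and the band lying below the shoulder.
- **Other things:** the pink pot, brush jar and blue look-alike were detected where they started. The scissors were found only in the scene picture and missed in the side one. I did not check the pearl pots, brush rest or nail stand by detection. Picture differences near the arm, including around the pink pot, looked like arm and shadow.

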